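# Spin the mill's grinding disc and stop it on its mark

### The job

Check that the mill's grinding disc runs freely: with a fingertip, flick it counter-clockwise (seen from above) so that it spins untouched at a good clip, faster than one turn in five seconds, and let it make at least one full turn. Then brake it with a fingertip so that the first place where it comes to rest is with its orange mark at the red pointer (the pointer aiming within the mark), hold it still for about a second, and take the finger away leaving it there. Do not nudge it round after it has stopped, do not pinch it or press hard, and leave the other things on the bench where they are.

Things in the scene. Friction and masses are not known exactly. Their poses are not given: they have to be found in the camera images.
- hub (a point): Centre of the disc, on its vertical spin axis, at the height of its flat top face (92 mm above the bench). The disc is blue with a steel-coloured top, 220 mm in diameter, 24 mm thick, on a fixed aluminium stand. A boss 40 mm wide and 16 mm high stands at the centre. From 65 mm outwards the face is flat and clear to the rim (dogs and boss lie inside).
- dog_a (a point): Drive dog, 90 degrees counter-clockwise of the mark: a dark steel radial rib standing 16 mm up from the disc's face, 10 mm wide, from 27 to 65 mm from the axis. The point is the middle of its top, 46 mm from the axis; it turns with the disc. Pushing it sideways turns the disc.
- dog_b (a point): The other drive dog, the same, 90 degrees clockwise of the mark.
- mark (a point): Middle of the orange mark on the disc's top face, 100 mm from the axis; it turns with the disc. The mark is painted, 40 mm wide along the rim, reaching from 72 mm to the rim and down the rim's side. A fingertip pressed on the disc stops it in about a tenth of a second. The spindle is sprung: above some 3 to 11 N of downward press the disc gives way, about 1 mm per 2 N, up to 8 mm.
- aim (a point): The fixed point that the red pointer aims at: level with the disc's top face, 100 mm from the axis, straight between axis and pointer. The red arrow stands outside the rim, 116 to 157 mm from the axis, up to 24 mm wide, its top 3 mm above the disc's face, on a black upright.
- disc (a joint): Turn of the disc (rad), growing counter-clockwise seen from above and counting on over turns. 0 and every whole turn (6.283): mark at the pointer. Starts at rest at -5.5 to -1.6; a stop on the mark after a full turn is 6.283 or a higher whole turn. The disc weighs 1 to 1.8 kg on an easy bearing: from 2 rad/s it coasts 9 to 16 s (1.5 to 2.5 turns).
- washer: Loose steel washer, 44 mm across, 6 mm thick, lying beside the stand; bystander. Origin at the centre of its underside.
- lock_nut: Loose brass nut, 38 mm across, 18 mm high, beside the stand; bystander. Origin at the centre of its underside.
- wrench: Loose wrench, 170 mm long along its x axis, lying beside the stand; bystander. Origin under its middle.
- weight: Brass balance weight, 38 mm across, 56 mm high; bystander. Origin at the centre of its underside.
- jar: Sample jar with white cap, 64 mm across, 85 mm high; bystander. Origin at the centre of its underside.
- beaker: Clear plastic beaker, 72 mm across, 90 mm high; bystander. Origin at the centre of its underside.
- brush: Brush, 180 mm long along its x axis, lying flat; bystander. Origin under its middle.

How it is judged:
By the outcome, as a careful person would: the job done as asked, in the order asked, and still so for the second after the job is handed in, with the robot touching nothing.
It also fails if it takes over 56 s, if anything falls off the work surface, if the arm or the gripper's body presses on something with over 40 N, if the wrist force passes 120 N, or if a joint passes its speed limit or range.

### The arm

A 6-joint arm with a two-finger parallel gripper is mounted at the origin on the work surface. World frame = base frame: x ahead of the robot, y to its left, z up, the work surface at z = 0. Lengths are in m, angles in rad, forces in N, time in s.
With the tool pointing down it reaches from about 0.225 to 0.875 m from the base axis. Payload 3.4 kg.
Tool frame: the origin (TCP) lies at the very end of the fingers, on their centre line; the grasp point (between the pads) lies 19 mm behind it; z points along the fingers, y is the direction in which the jaws open and shut (so a half turn about z gives the same grasp; the last joint's range is limited). The gripper opens to 85 mm and grips with 20 to 120 N. Pads are 22 mm wide; open, the fingers measure 114 mm over their backs; the gripper's body (76 mm by 85 mm) begins 54 mm behind the grasp point. The pads swing forward as they close: fully open they stand 13 mm farther back than shut.
Start: joints at [0.997, 0.276, 1.505, -0, 1.361, -0.121], TCP at [0.252, 0.517, 0.231] pointing down, gripper open.
Joint ranges: [-2.89, 2.89], [-0.75, 2.08], [0.22, 2.7], [-1.18, 4.32], [0.11, 2.71], [-2.7, 2.7]. Speed limits (rad/s): [2.57, 2.57, 3.14, 3.14, 3.14, 3.14].

### API

Orientations are given as a unit quaternion [w, x, y, z].
In Python, from rig import get_state, get_image, calibration, sign_off gives the robot as it stands. The module is installed in compiled form; this text tells all that it offers.
- The arm moves only by the tool drive_tool, never from a script. Its argument "targets" is one flat list of numbers, 7 for each row, row after row: the turn, a rotation vector about the tool's x, y, z in degrees, then the shift along the tool's x, y, z in mm, then the opening, from 0 (shut) to 1 (fully open). In form: [wx, wy, wz, tx, ty, tz, fingers, wx, wy, wz, tx, ty, tz, fingers, ...]. A call has 1 to 12 rows; each row shifts and turns the commanded pose from where the row before left it, along the tool's axes as they then stand; what a row does not reach is not made up. A row lasts 1/8 s, in which the tool goes at most 62.5 mm and 10.7 degrees, less where a joint would pass 70% of its speed; a pose out of reach is approached as far as the arm can. A call is refused whole if a number of a shift passes 62.5 or a number of a turn 10.7, either way. A call with a gripper value outside its range is refused whole. The fingers move at their own pace and stop on an object; "grip_force" is the grip in N (left out, the last holds). Time passes only in rows, so rows that do not move let the fingers close. It gives the time, the measured TCP pose, the force and the opening at its end, in the units of the state.
- get_state(): the state, without advancing time (a new reading comes with each control period).
- get_image(name): name is "side" or "top"; returns the picture (384x512x3 uint8, red, green, blue); there is no depth.
- calibration(name): a dict with "mtx" (3x3 intrinsics, pixels), "world_to_cam" (4x4, takes a point from world to camera coordinates). Camera axes: x right, y down, z forward; pixel columns grow to the right and rows downward; lengths in m; the calibration is good to about 2 mm. A picture is of the moment at which its call begins. calibration takes no time and is no camera call.
- sign_off(): hands the job in, once; it reports no verdict.
The state is a dict: "clock": time; "qpos": joint angles; "qd": joint speeds; "effort": joint torques, N m; "position": TCP position; "ee_rot": TCP orientation; "contact_force": force on the tool from outside, world axes, zero at the start; "moment": the same for the moment, N m; "width": finger opening in m.
Only numpy, scipy, OpenCV 4.12 (cv2) and the standard library are available. Lean on these libraries where they do the work, as an engineer would, in place of code of your own. Each camera call takes 0.05 s, during which the arm holds its last target.

## Working session

There is one attempt and no reset: what is moved stays moved. The work goes in short steps, Python scripts to look and compute and a tool call to move; the robot and the scene stay as the last step left them, time stands still between calls to the robot, and variables do not carry over. Pictures are saved under pics/ and viewed, and the job is handed in when it is done.

Besides the shell and the picture viewer there is one more tool, called after ">>>" in YAML: its name, and indented under it one key for each argument. drive_tool: Moves the arm, as the interface text tells. Its arguments: {"type":"object","properties":{"targets":{"type":"array"},"grip_force":{"type":"number"}},"required":["targets"]}

```bash
mkdir -p pics; ls; python3 - <<'E'
from rig import *
import cv2
for n in("side","top"):
    im=get_image(n); cv2.imwrite(f"pics/{n}0.png",im[...,::-1]); c=calibration(n); print(n,c["mtx"],c["world_to_cam"])
print(get_state())
E
```

```text
pics
side [[389.59156623   0.         255.95295953]
 [  0.         389.59156623 189.59064352]
 [  0.           0.           1.        ]] [[ 0.98229669 -0.18676474 -0.01456504 -0.55053077]
 [-0.1235951  -0.58769695 -0.79958523  0.14655478]
 [ 0.1407745   0.7872301  -0.60037598  1.05328962]
 [ 0.          0.          0.          1.        ]]
top [[412.56789816   0.         261.42598526]
 [  0.         412.56789816 191.60864818]
 [  0.           0.           1.        ]] [[-0.02121461 -0.99977184  0.00249088 -0.00436691]
 [-0.98751606  0.02056546 -0.15617011  0.56388317]
 [ 0.15608325 -0.00577287 -0.98772703  1.11424637]
 [ 0.          0.          0.          1.        ]]
{'clock': 0.1, 'qpos': array([ 9.96995915e-01,  2.76520344e-01,  1.50597528e+00,  4.16828656e-06,
        1.36070795e+00, -1.20989026e-01]), 'qd': array([-0.00243543, -0.00019589, -0.00437148,  0.00053999, -0.0004786 ,
       -0.00206195]), 'effort': array([ 2.10289225e-03, -4.17698801e+01, -2.46405208e+01, -2.07029175e-04,
        5.84507347e-03, -5.73663527e-06]), 'position': array([0.25130713, 0.51666538, 0.23054518]), 'ee_rot': array([-2.76134154e-04,  2.24476755e-01,  9.74479111e-01, -7.56649263e-04]), 'contact_force': array([ 0.42471137,  0.84282382, -0.60863237]), 'moment': array([-0.00107727, -0.02860331, -0.01027766]), 'width': 0.08534233980996081}
```

View pics/side0.png

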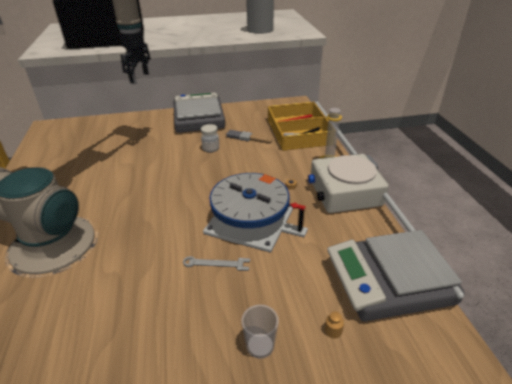

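View pics/top0.png

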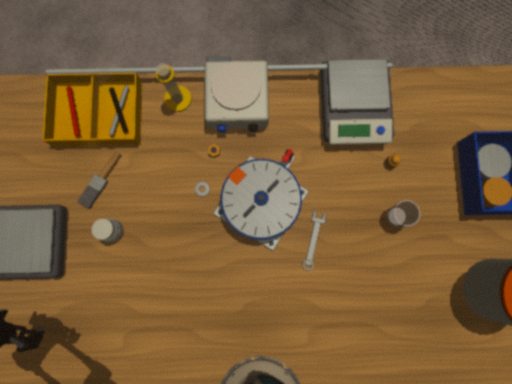

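The side view shows the disc at about (250,200), with the orange mark at (267,180) and the red pointer at (300,206). The top view shows the disc at about (261,199), the mark at (237,176) and the pointer at (288,156). Next I'll measure them.

```bash
cat > h.py <<'E'
import numpy as np, cv2
from rig import *
def cal(n):
    c=calibration(n); return np.array(c["mtx"]),np.array(c["world_to_cam"])
def ray(n,uv):
    K,T=cal(n); d=np.linalg.inv(K)@np.array([uv[0],uv[1],1.]); R=T[:3,:3]; return -R.T@T[:3,3], R.T@d
def onplane(n,uv,z):
    o,d=ray(n,uv); return o+d*(z-o[2])/d[2]
def tri(uv1,uv2):
    o1,d1=ray("side",uv1);o2,d2=ray("top",uv2)
    d1/=np.linalg.norm(d1);d2/=np.linalg.norm(d2)
    s=np.linalg.lstsq(np.c_[d1,-d2],o2-o1,rcond=None)[0]
    a=o1+d1*s[0];b=o2+d2*s[1];return (a+b)/2,np.linalg.norm(a-b)
def proj(n,p):
    K,T=cal(n); q=K@(T[:3,:3]@np.array(p)+T[:3,3]); return q[:2]/q[2]
def blob(im,kind,box=None):
    h=cv2.cvtColor(im,cv2.COLOR_RGB2HSV); H,S,V=[h[...,i].astype(int) for i in range(3)]
    m={"orange":(H>=5)&(H<=14)&(S>180)&(V>150),"red":((H<4)|(H>174))&(S>170)&(V>100),
       "blue":(H>95)&(H<130)&(S>110)&(V>50)}[kind].astype(np.uint8)
    if box is not None:
        q=np.zeros_like(m);x0,y0,x1,y1=box;q[y0:y1,x0:x1]=1;m*=q
    return m
def cents(m,mn=8):
    n,l,s,c=cv2.connectedComponentsWithStats(m)
    return [(s[i,4],c[i].round(2)) for i in range(1,n) if s[i,4]>=mn]
E
python3 - <<'E'
from h import *
ims={n:cv2.imread(f"pics/{n}0.png")[...,::-1].copy() for n in("side","top")}
box={"side":(190,150,320,260),"top":(205,140,320,250)}
for n in ims:
    for k in("orange","red","blue"): print(n,k,cents(blob(ims[n],k,box[n])))
    b=box[n]; cv2.imwrite(f"pics/{n}0z.png",cv2.resize(ims[n][b[1]:b[3],b[0]:b[2],::-1],None,fx=5,fy=5,interpolation=cv2.INTER_NEAREST))
E
```

```text
side orange [(np.int32(49), array([266.96, 178.43]))]
side red [(np.int32(40), array([297.32, 206.  ]))]
side blue [(np.int32(40), array([311.32, 178.32])), (np.int32(59), array([248.88, 194.2 ])), (np.int32(453), array([249.97, 219.67]))]
top orange [(np.int32(144), array([236.54, 175.21]))]
top red [(np.int32(60), array([287.05, 155.73]))]
top blue [(np.int32(78), array([260.65, 197.73]))]
```

View pics/side0z.png

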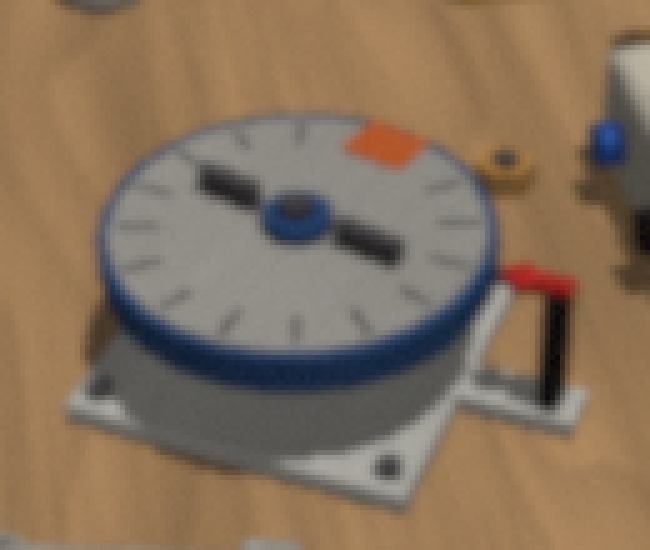

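View pics/top0z.png

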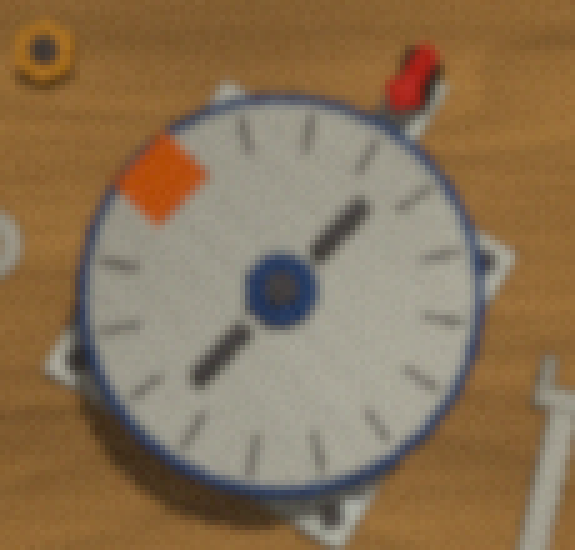

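```bash
python3 - <<'E'
from h import *
print("boss tri",tri((248.88,194.2),(260.65,197.73)))
print("mark tri",tri((266.96,178.43),(236.54,175.21)))
print("red tri",tri((297.32,206),(287.05,155.73)))
print(onplane("top",(260.65,197.73),.108),onplane("side",(248.88,194.2),.108))
print("red",onplane("top",(287.05,155.73),.094))
print("mark",onplane("top",(236.54,175.21),.092))
# disc face edge in top: fit ellipse/circle to bright face region
im=cv2.imread("pics/top0.png");h=cv2.cvtColor(im,cv2.COLOR_BGR2HSV)
m=((h[...,1]<75)&(h[...,2]>120)).astype(np.uint8)
q=np.zeros_like(m);cv2.circle(q,(261,198),44,1,-1);m*=q
m=cv2.morphologyEx(m,cv2.MORPH_OPEN,np.ones((3,3),np.uint8))
cs=max(cv2.findContours(m,cv2.RETR_EXTERNAL,cv2.CHAIN_APPROX_NONE)[0],key=cv2.contourArea)
e=cv2.fitEllipse(cv2.convexHull(cs));print(e,onplane("top",e[0],.092))
P=np.array([onplane("top",p[0],.092)[:2] for p in cv2.convexHull(cs)])
A=np.c_[2*P,np.ones(len(P))];s=np.linalg.lstsq(A,(P**2).sum(1),rcond=None)[0];print("circ",s[:2],np.sqrt(s[2]+s[:2]@s[:2]))
E
```

```text
boss tri (array([ 0.5394482 , -0.01350494,  0.09406085]), np.float64(0.0004042033506411119))
mark tri (array([0.6029836 , 0.05037635, 0.09304809]), np.float64(0.0014069068011197106))
red tri (array([ 0.65451253, -0.088009  ,  0.09276846]), np.float64(0.0017926331090830942))
[ 0.53725243 -0.01344559  0.108     ] [ 0.53687591 -0.03139714  0.108     ]
red [ 0.65328976 -0.08781437  0.094     ]
mark [0.60247795 0.05047686 0.092     ]
((261.0594787597656, 198.54226684570312), (76.1039047241211, 77.09392547607422), 95.73385620117188) [ 0.53731425 -0.01455629  0.092     ]
circ [ 0.53880186 -0.01462643] 0.1032977663653443
```

The hub is at about (0.5385, -0.014), with the triangulated face at 92–94 mm, which matches the text. The pointer bears about -33° at 137 mm radius, and the mark about +45° at 91 mm. That puts the disc at about -4.92 rad, dog_a at 135° and dog_b at -45°. Next I'll work out the travel.

```bash
cat >> h.py <<'E'
from scipy.spatial.transform import Rotation as Ro
HUB=np.array([.5385,-.014])
def pose():
    s=get_state(); q=s["ee_rot"]; return s["position"],Ro.from_quat([q[1],q[2],q[3],q[0]])
def rows(poslist,wz,p=None,R=None):
    """world TCP waypoints (m), wz tool-z degrees per row -> rows; shift is taken in axes before the turn"""
    if p is None: p,R=pose()
    for t,w in zip(poslist,wz):
        d=R.inv().apply(np.array(t)-p)*1000
        print(w,d.round(1)); p=np.array(t); R=R*Ro.from_euler('z',w,degrees=True)
E
python3 - <<'E'
from h import *
p,R=pose(); print(R.as_matrix().round(3)); t=np.array([.5358,.0379,.2])
n=10; rows([p+(t-p)*(i+1)/n for i in range(n)],[0,-0,8,8]+[0]*6)
E
```

```text
[[-0.899  0.437 -0.001]
 [ 0.437  0.899 -0.001]
 [ 0.    -0.002 -1.   ]]
0 [-46.5 -30.6   3.1]
0 [-46.5 -30.6   3.1]
8 [-46.5 -30.6   3.1]
8 [-50.3 -23.8   3.1]
0 [-53.2 -16.6   3.1]
0 [-53.2 -16.6   3.1]
0 [-53.2 -16.6   3.1]
0 [-53.2 -16.6   3.1]
0 [-53.2 -16.6   3.1]
0 [-53.2 -16.6   3.1]
```

>>> drive_tool:
  targets: [0,0,0,-46.5,-30.6,3,0,0,0,0,-46.5,-30.6,3,0,0,0,8,-46.5,-30.6,3,0,0,0,8,-50.3,-23.8,3,0,0,0,0,-53.2,-16.6,3,0,0,0,0,-53.2,-16.6,3,0,0,0,0,-53.2,-16.6,3,0,0,0,0,-53.2,-16.6,3,0,0,0,0,-53.2,-16.6,3,0,0,0,0,-30,-10,0,0,0,0,0,0,0,0,0,0,0,0,0,0,0,0]
  grip_force: 20

```text
clock: 1.6
position: [0.5225, 0.0591, 0.2039]
ee_rot: [-0.001, 0.358, 0.934, 0.0]
contact_force: [0.0, 0.2, -0.0]
width: -0.0002
```

```bash
python3 - <<'E'
from h import *
im=get_image("side"); cv2.imwrite("pics/side1.png",cv2.resize(im[60:240,150:350,::-1],None,fx=4,fy=4,interpolation=cv2.INTER_CUBIC)[:600])
p,R=pose(); print(p,proj("side",p)); print(cents(blob(im,"orange",(190,150,320,260))))
E
```

```text
[0.52247235 0.05951909 0.20406516] [236.90433922 146.53649302]
[(np.int32(48), array([266.83, 178.44]))]
```

View pics/side1.png

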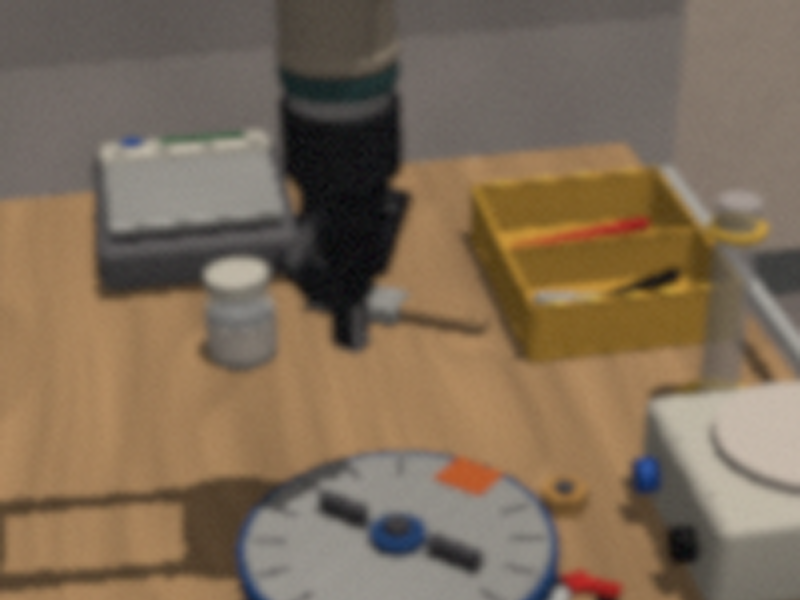

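The closed fingertip sits at about (237,146), as predicted, and is narrow (about 20 mm). The disc hasn't moved. Next is the descent to the clockwise side of dog_a.

```bash
python3 - <<'E'
from h import *
a=np.deg2rad(98); t=np.r_[HUB+.052*np.array([np.cos(a),np.sin(a)]),.2]
rows([t,t-[0,0,.051],t-[0,0,.102]],[0]*3)
E
```

```text
0 [-21.3 -10.5   4. ]
0 [-0.1  0.  51. ]
0 [-0.1  0.  51. ]
```

>>> drive_tool:
  targets: [0,0,0,-21.3,-10.5,4,0,0,0,0,0,0,40,0,0,0,0,0,0,40,0,0,0,0,0,0,22,0,0,0,0,0,0,0,0]

```text
clock: 2.28
position: [0.5301, 0.0379, 0.0969]
ee_rot: [-0.002, 0.357, 0.934, -0.001]
contact_force: [-1.0, -1.0, 0.3]
width: 0.0
```

```bash
python3 - <<'E'
from h import *
p,R=pose(); print(p, get_state()["contact_force"], np.degrees(np.arctan2(*(p[:2]-HUB)[::-1])))
for n in("side","top"):
    im=get_image(n); b=(180,120,330,250) 
    cv2.imwrite(f"pics/{n}2.png",cv2.resize(im[b[1]:b[3],b[0]:b[2],::-1],None,fx=4,fy=4,interpolation=cv2.INTER_CUBIC))
th=np.deg2rad(np.cumsum([98,5,6,6,8,11,14,17,18,18,10])[1:])
rows([np.r_[HUB+.052*np.array([np.cos(a),np.sin(a)]),.098] for a in th],[0,0,0]+[-10.5]*6+[0])
E
```

```text
[0.5300725  0.03794522 0.09687909] [-1.01263516 -0.96461798  0.29897996] 99.2152741993572
0 [ 3.6 -4.3  1.1]
0 [ 2.9 -4.6 -0. ]
0 [ 2.4 -4.9 -0. ]
-10.5 [ 2.4 -6.9 -0. ]
-10.5 [ 3.4 -9.4 -0. ]
-10.5 [  3.9 -12.   -0. ]
-10.5 [  3.5 -15.   -0. ]
-10.5 [  1.7 -16.2  -0. ]
-10.5 [ -0.4 -16.3   0. ]
0 [-0.8 -9.   0. ]
```

View pics/side2.png

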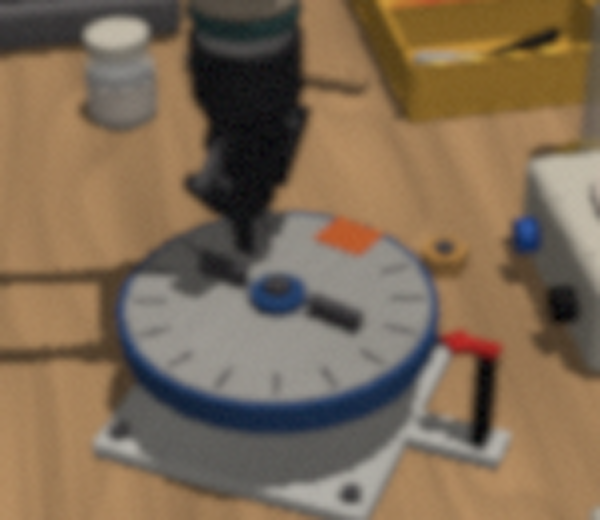

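View pics/top2.png

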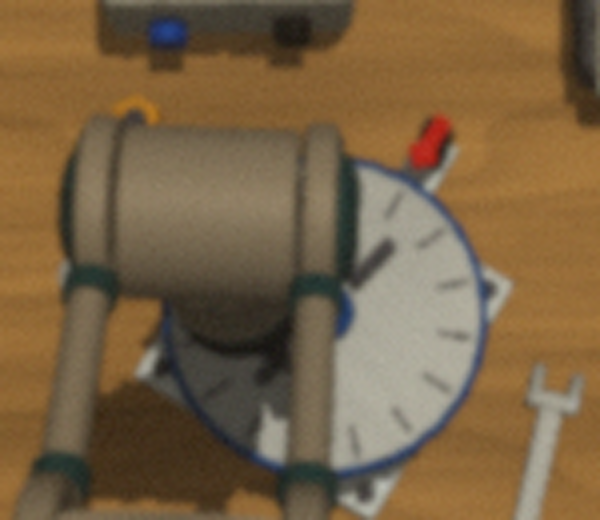

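The finger is down at side px (241,180), between the mark and dog_a, on dog_a's clockwise side and clear of the face. Now the flick: one accelerating arc, then lift.

>>> drive_tool:
  targets: [0,0,0,3.6,-4.3,0,0,0,0,0,2.9,-4.6,0,0,0,0,0,2.4,-4.9,0,0,0,0,-10.5,2.4,-6.9,0,0,0,0,-10.5,3.4,-9.4,0,0,0,0,-10.5,3.9,-12,0,0,0,0,-10.5,3.5,-15,0,0,0,0,-10.5,1.7,-16.2,0,0,0,0,-10.5,-0.4,-16.3,0,0,0,0,0,-0.8,-8,-25,0,0,0,0,0,0,-45,0,0,0,0,0,0,-30,0]

```text
clock: 3.88
position: [0.4936, -0.0412, 0.2003]
ee_rot: [0.001, -0.182, 0.983, -0.0]
contact_force: [-0.4, -0.1, -0.4]
width: 0.0002
```

```bash
cat >> h.py <<'E'
ANG0=np.arctan2(-.088+.014,.6535-.5385)
def meas(save=None):
    t=get_state()["clock"]; im=get_image("side")
    if save: cv2.imwrite(save,cv2.resize(im[100:250,180:330,::-1],None,fx=4,fy=4,interpolation=cv2.INTER_CUBIC))
    c=[x for x in cents(blob(im,"orange",(190,160,295,245)),15) ]
    if not c: print(t,"no mark"); return
    n,uv=max(c,key=lambda x:x[0]); P=onplane("side",uv,.092)[:2]-HUB
    a=(np.arctan2(P[1],P[0])-ANG0)%(2*np.pi)
    print("t %.3f disc mod 2pi %.3f r %.1f n %d"%(t,a,np.hypot(*P)*1e3,n))
    with open("log.txt","a") as f: f.write(f"{t} {a} {n}\n")
E
python3 - <<'E'
from h import *
s=get_state(); print(s["clock"],s["position"],s["contact_force"])
meas("pics/f1.png");meas();meas()
p,R=pose()
# hover for brake: r=90 at world angle 115
a=np.deg2rad(115); t=np.r_[HUB+.09*np.array([np.cos(a),np.sin(a)]),.14]
n=4; rows([p+(t-p)*(i+1)/n for i in range(n)],[0]*n)
E
```

```text
3.875 [ 0.4935837  -0.04124598  0.20032806] [-0.38400501 -0.08924063 -0.40258561]
3.875 no mark
t 3.925 disc mod 2pi 4.078 r 91.5 n 35
t 3.975 disc mod 2pi 4.149 r 90.8 n 59
0 [-11.2  24.8  15. ]
0 [-11.2  24.8  15. ]
0 [-11.2  24.8  15. ]
0 [-11.2  24.8  15. ]
```

View pics/f1.png

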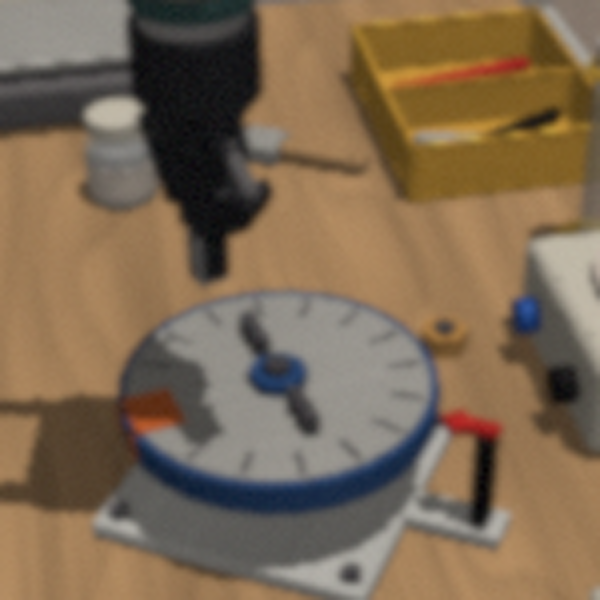

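The disc is turning, with the mark at about (150,412) in the zoom, past the far left, and the finger is clear. Next I move to the brake hover.

>>> drive_tool:
  targets: [0,0,0,-11.2,24.8,15,0,0,0,0,-11.2,24.8,15,0,0,0,0,-11.2,24.8,15,0,0,0,0,-11.2,24.8,15,0,0,0,0,0,0,0,0]

```text
clock: 4.65
position: [0.4972, 0.0691, 0.136]
ee_rot: [-0.003, -0.184, 0.983, 0.001]
contact_force: [0.3, 0.1, -0.9]
width: 0.0002
```

```bash
python3 - <<'E'
from h import *
meas("pics/f2.png");meas();meas();meas()
p,R=pose();d=p[:2]-HUB;print(p,np.hypot(*d),np.degrees(np.arctan2(d[1],d[0])),get_state()["contact_force"])
a=np.deg2rad(115); t=np.r_[HUB+.09*np.array([np.cos(a),np.sin(a)]),.1]; rows([t],[0])
E
```

```text
t 4.650 disc mod 2pi 5.868 r 89.5 n 74
t 4.700 disc mod 2pi 5.987 r 89.6 n 71
t 4.750 disc mod 2pi 6.116 r 89.1 n 71
t 4.800 disc mod 2pi 6.234 r 90.5 n 70
[0.49953523 0.06711693 0.13841245] 0.08999005577010295 115.6574469528243 [ 0.71026364 -0.21139396 -0.13259282]
0 [-1.   0.1 38.4]
```

View pics/f2.png

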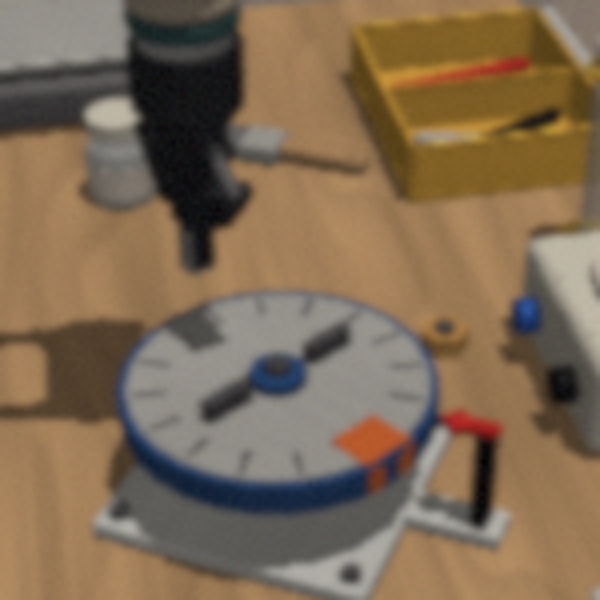

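The mark is at (372,440) in the zoom, just before the pointer. The speed is about 2.4 rad/s. Next I lower to the hover and track.

>>> drive_tool:
  targets: [0,0,0,-1,0,19,0,0,0,0,0,0,19,0,0,0,0,0,0,0,0,0,0,0,0,0,0,0,0,0,0,0,0,0,0]

```text
clock: 5.48
position: [0.5012, 0.0681, 0.1012]
ee_rot: [0.001, -0.183, 0.983, -0.0]
contact_force: [0.8, 0.7, 0.0]
width: -0.0
```

```bash
python3 - <<'E'
from h import *
meas();meas()
p,R=pose();d=p[:2]-HUB;print(p,np.hypot(*d),np.degrees(np.arctan2(d[1],d[0])),get_state()["contact_force"])
E
```

```text
t 5.475 disc mod 2pi 1.526 r 92.6 n 47
t 5.525 disc mod 2pi 1.635 r 92.9 n 48
[0.50092588 0.06821722 0.10103364] 0.09039626740852842 114.56089301364352 [ 0.59964778  0.37061973 -0.62299566]
```

>>> drive_tool:
  targets: [0,0,0,0,0,0,0,0,0,0,0,0,0,0,0,0,0,0,0,0,0,0,0,0,0,0,0,0,0,0,0,0,0,0,0]

```text
clock: 6.2
position: [0.5004, 0.0683, 0.1003]
ee_rot: [0.0, -0.183, 0.983, 0.0]
contact_force: [0.9, -0.3, 0.5]
width: -0.0003
```

```bash
python3 - <<'E'
from h import *
meas();meas("pics/f3.png");meas()
print(pose()[0],get_state()["contact_force"])
E
cat log.txt
```

```text
t 6.200 disc mod 2pi 3.131 r 90.5 n 61
t 6.250 disc mod 2pi 3.252 r 89.5 n 60
t 6.300 disc mod 2pi 3.364 r 89.2 n 61
[0.50038337 0.06831163 0.10027474] [ 0.12264472  0.42863658 -0.77594323]
3.925 4.077943544009709 35
3.975 4.14920010964072 59
4.65 5.867926197965321 74
4.7 5.987131842948719 71
4.75 6.116005392479344 71
4.8 6.234259373334427 70
5.475 1.5264177496219298 47
5.525 1.6353989311539463 48
6.2 3.130976717980778 61
6.25 3.251597387686601 60
6.3 3.364246347414816 61
```

View pics/f3.png

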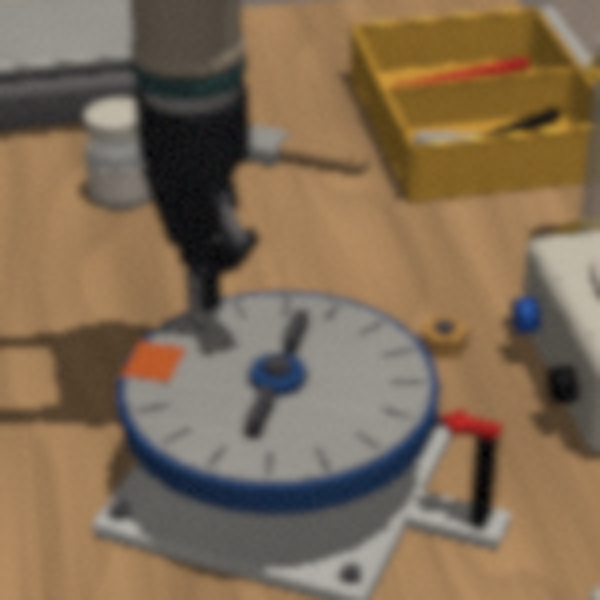

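The mark is at (152,362) in the zoom. The deceleration is about 0.15 rad/s², so the 12.566 pass comes at about 1.35 rad/s near t≈11.6. While it coasts I'll test the plunge lag with a small step down that stays clear of the disc.

>>> drive_tool:
  targets: [0,0,0,0,0,4,0]

```text
clock: 6.48
position: [0.5007, 0.0683, 0.0964]
ee_rot: [0.0, -0.183, 0.983, -0.0]
contact_force: [-0.2, 0.3, -0.6]
width: 0.0001
```

```bash
python3 - <<'E'
from h import *
print(get_state()["clock"],pose()[0]);
for i in range(5): meas(); print(get_state()["clock"],pose()[0],get_state()["contact_force"])
E
```

```text
6.475 [0.50068006 0.06829558 0.09641736]
t 6.475 disc mod 2pi 3.750 r 88.0 n 62
6.525 [0.50011464 0.06829732 0.09572705] [-0.0432949  -0.08103111 -0.41590112]
t 6.525 disc mod 2pi 3.856 r 87.7 n 67
6.575 [0.50000092 0.06828523 0.09580983] [-0.74752015 -0.70928897 -0.66375633]
t 6.575 disc mod 2pi 3.972 r 87.3 n 71
6.625 [0.50012312 0.06830506 0.09595489] [0.38022437 0.13842438 0.50699603]
t 6.625 disc mod 2pi 4.080 r 87.6 n 75
6.675 [0.50027097 0.06827958 0.09608586] [0.18598787 0.03393697 0.33560857]
t 6.675 disc mod 2pi 4.190 r 87.6 n 76
6.725 [0.50035801 0.06830214 0.09618799] [0.04826375 0.35580497 0.13909334]
```

>>> drive_tool:
  targets: [0,0,0,0,0,1.5,0,0,0,0,0,0,0,0,0,0,0,0,0,0,0,0,0,0,0,0,0,0,0,0,0,0,0,0,0,0,0,0,0,0,0,0,0,0,0,0,0,0,0]

```text
clock: 7.6
position: [0.5004, 0.0683, 0.0948]
ee_rot: [0.0, -0.183, 0.983, 0.0]
contact_force: [-0.2, -0.5, -0.2]
width: 0.0001
```

```bash
python3 - <<'E'
from h import *
for i in range(4): meas("pics/f4.png" if i==0 else None)
print(pose()[0],get_state()["contact_force"],get_state()["clock"])
E
```

```text
t 7.600 disc mod 2pi 6.110 r 89.4 n 71
t 7.650 disc mod 2pi 6.218 r 90.1 n 69
t 7.700 disc mod 2pi 0.023 r 90.1 n 66
t 7.750 disc mod 2pi 0.122 r 90.5 n 64
[0.50040903 0.06829871 0.09481428] [0.27836349 1.08580622 0.1897801 ] 7.8
```

View pics/f4.png

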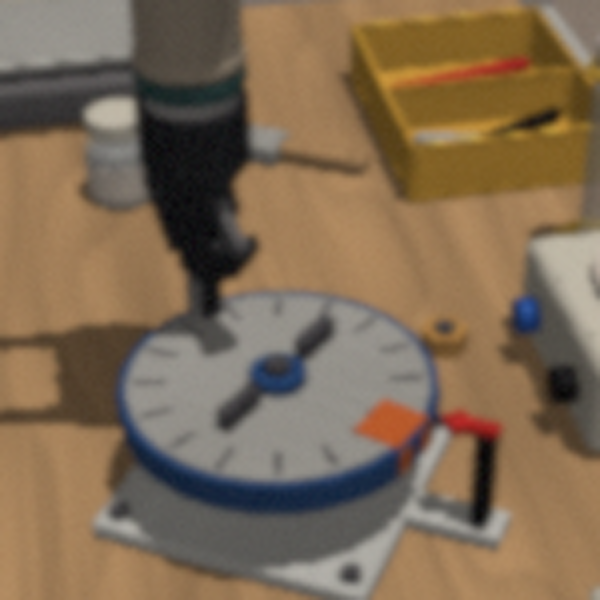

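The disc passed the pointer at t≈7.69, at about 2 rad/s. It has made more than one full turn untouched. I'll use the next pass.

>>> drive_tool:
  targets: [0,0,0,0,0,0,0,0,0,0,0,0,0,0,0,0,0,0,0,0,0,0,0,0,0,0,0,0,0,0,0,0,0,0,0,0,0,0,0,0,0,0,0,0,0,0,0,0,0,0,0,0,0,0,0,0,0,0,0,0,0,0,0,0,0,0,0,0,0,0]

```text
clock: 9.05
position: [0.5004, 0.0683, 0.0948]
ee_rot: [0.0, -0.183, 0.983, 0.0]
contact_force: [-0.7, -0.2, 0.2]
width: 0.0001
```

```bash
python3 - <<'E'
from h import *
for i in range(3): meas()
print(pose()[0],get_state()["clock"])
E
```

```text
9.05 no mark
9.1 no mark
9.15 no mark
[0.50039272 0.06828063 0.09479791] 9.2
```

>>> drive_tool:
  targets: [0,0,0,0,0,0,0,0,0,0,0,0,0,0,0,0,0,0,0,0,0,0,0,0,0,0,0,0]

```text
clock: 9.7
position: [0.5004, 0.0683, 0.0948]
ee_rot: [0.0, -0.183, 0.983, 0.0]
contact_force: [-0.0, 0.7, 0.4]
width: 0.0001
```

```bash
cat > fit.py <<'E'
from h import *
L=np.loadtxt("log.txt"); t=L[:,0];a=np.unwrap(L[:,1]); 
# unwrap robustly with speed guess
a=L[:,1].copy(); a[0]-=2*np.pi
for i in range(1,len(a)):
    g=a[i-1]+(2.2-.14*(t[i]-6))*(t[i]-t[i-1]); a[i]+=2*np.pi*np.round((g-a[i])/(2*np.pi))
k=t>4.5; t0=t[-1]; c=np.polyfit(t[k]-t0,a[k],2); c3=np.polyfit(t[k]-t0,a[k],3)
print("t0",t0,"a",a[-1],"c",c,"c3",c3,"res",np.std(np.polyval(c,t[k]-t0)-a[k]))
for cc in(c,c3):
  for goal in(4*np.pi,6*np.pi):
    r=np.roots(np.r_[cc[:-1],cc[-1]-goal]); r=r[(abs(r.imag)<1e-9)&(r.real>-.1)].real
    if len(r): print(goal,"at",t0+r.min(),"w",np.polyval(np.polyder(cc),r.min()))
E
python3 - <<'E'
from h import *
for i in range(3): meas()
print(pose()[0],get_state()["clock"])
E
python3 fit.py
```

```text
t 9.700 disc mod 2pi 3.597 r 87.9 n 63
t 9.750 disc mod 2pi 3.685 r 87.5 n 64
t 9.800 disc mod 2pi 3.768 r 87.9 n 65
[0.50040861 0.06830399 0.09480941] 9.85
t0 9.8 a 10.051396654316864 c [-0.07796729  1.63389881 10.0572042 ] c3 [-5.75762404e-03 -1.23817349e-01  1.54468591e+00  1.00448739e+01] res 0.017328102671668066
12.566370614359172 at 11.46854277998925 w 1.3737153048296356
12.566370614359172 at 11.773039834675261 w 0.9888514614406304
```

>>> drive_tool:
  targets: [0,0,0,0,0,0,0,0,0,0,0,0,0,0,0,0,0,0,0,0,0,0,0,0,0,0,0,0]

```text
clock: 10.35
position: [0.5004, 0.0683, 0.0948]
ee_rot: [0.0, -0.183, 0.983, 0.0]
contact_force: [0.2, 0.8, 0.2]
width: 0.0
```

```bash
python3 - <<'E'
from h import *
for i in range(3): meas()
print(pose()[0],get_state()["clock"])
E
python3 fit.py
```

```text
t 10.350 disc mod 2pi 4.661 r 87.6 n 79
t 10.400 disc mod 2pi 4.741 r 87.6 n 81
t 10.450 disc mod 2pi 4.824 r 88.0 n 79
[0.50042046 0.06832368 0.09482298] 10.5
t0 10.45 a 11.106805304246086 c [-0.07717943  1.53877008 11.0973962 ] c3 [-1.84769376e-03 -9.41833202e-02  1.49906898e+00  1.10866874e+01] res 0.016566594191743642
12.566370614359172 at 11.455335092267608 w 1.3835877012350544
12.566370614359172 at 11.50899102150139 w 1.29337404108538
```

>>> drive_tool:
  targets: [0,0,0,0,0,0,0,0,0,0,0,0,0,0]

```text
clock: 10.75
position: [0.5004, 0.0683, 0.0948]
ee_rot: [0.0, -0.183, 0.983, 0.0]
contact_force: [0.2, 0.5, 0.1]
width: 0.0004
```

```bash
python3 - <<'E'
from h import *
for i in range(2): meas("pics/f5.png" if i else None)
print(pose()[0],get_state()["clock"])
E
python3 fit.py
```

```text
t 10.750 disc mod 2pi 5.284 r 88.3 n 84
t 10.800 disc mod 2pi 5.357 r 88.5 n 83
[0.50043295 0.06829678 0.09482334] 10.85
t0 10.8 a 11.640559521920338 c [-0.0767455   1.48820114 11.63248586] c3 [-7.54432773e-04 -8.41664130e-02  1.46935436e+00  1.16258754e+01] res 0.016211107296907588
12.566370614359172 at 11.449264655305193 w 1.388544865213951
12.566370614359172 at 11.465602252462304 w 1.3563089538060482
```

>>> drive_tool:
  targets: [0,0,0,0,0,0,0,0,0,0,0,0,0,0,0,0,0,0,0,0,0]

```text
clock: 11.22
position: [0.5004, 0.0683, 0.0948]
ee_rot: [0.0, -0.183, 0.983, 0.0]
contact_force: [-1.1, 0.2, -0.3]
width: 0.0004
```

```bash
python3 - <<'E'
from h import *
meas()
print(pose()[0],get_state()["clock"])
E
python3 fit.py
```

```text
t 11.225 disc mod 2pi 5.979 r 89.3 n 72
[0.50041321 0.06828567 0.09479937] 11.275
t0 11.225 a 12.262521492090496 c [-0.07653502  1.42469187 12.25405342] c3 [-2.89898853e-04 -7.96426886e-02  1.41579895e+00  1.22494861e+01] res 0.01602017260860673
12.566370614359172 at 11.446861615781344 w 1.3907315046945197
18.84955592153876 at 19.859866207254882 w 0.10295252670313548
12.566370614359172 at 11.451714018056263 w 1.379642017210623
```

>>> drive_tool:
  targets: [0,0,0,0,0,5,0,0,0,0,0,0,0,0,0,0,0,0,0,0,0]

```text
clock: 11.65
position: [0.5012, 0.0685, 0.0904]
ee_rot: [0.001, -0.183, 0.983, 0.0]
contact_force: [-0.5, 0.8, 5.1]
width: 0.0004
```

```bash
python3 - <<'E'
from h import *
meas("pics/b1.png");meas()
print(pose()[0],get_state()["clock"],get_state()["contact_force"])
E
```

```text
t 11.650 disc mod 2pi 6.186 r 89.7 n 69
t 11.700 disc mod 2pi 6.188 r 90.1 n 72
[0.50115528 0.06851327 0.09041752] 11.75 [-1.39427505  0.73152885  5.85183806]
```

View pics/b1.png

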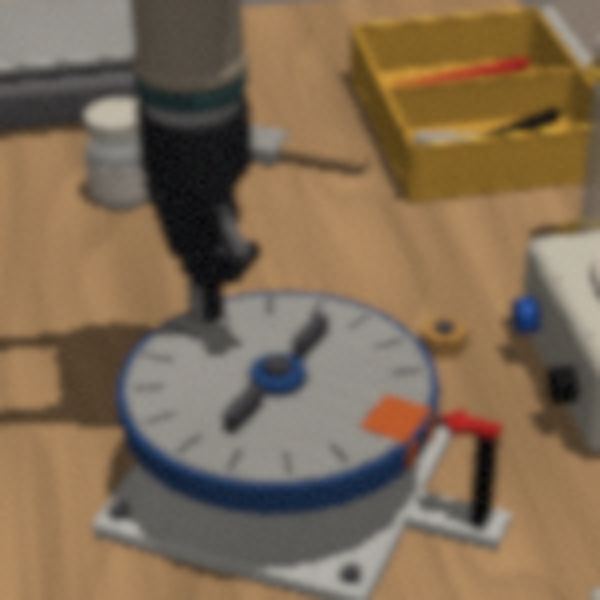

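The mark has stopped at the pointer. It measures about -0.09 rad, inside the ±0.2 rad mark, and the press is about 5–6 N. I'll hold for over a second.

>>> drive_tool:
  targets: [0,0,0,0,0,0,0,0,0,0,0,0,0,0,0,0,0,0,0,0,0,0,0,0,0,0,0,0,0,0,0,0,0,0,0,0,0,0,0,0,0,0,0,0,0,0,0,0,0]

```text
clock: 12.62
position: [0.5012, 0.0685, 0.0904]
ee_rot: [0.001, -0.183, 0.983, 0.0]
contact_force: [-0.6, 0.2, 6.2]
width: -0.0004
```

```bash
python3 - <<'E'
from h import *
meas()
print(pose()[0],get_state()["clock"],get_state()["contact_force"])
im=get_image("top"); cv2.imwrite("pics/t5.png",cv2.resize(im[120:250,190:340,::-1],None,fx=4,fy=4,interpolation=cv2.INTER_CUBIC))
for z,k in((.092,"orange"),(.094,"red")):
    for n,uv in cents(blob(im,k,(205,140,320,250))):
        d=onplane("top",uv,z)[:2]-HUB; print(k,n,uv,np.hypot(*d),np.arctan2(d[1],d[0]))
E
```

```text
t 12.625 disc mod 2pi 6.184 r 89.9 n 68
[0.50120562 0.06847688 0.09046583] 12.675 [-0.20676818  0.71654427  5.46188816]
orange 146 [281.43 172.27] 0.09013299928977647 -0.688892976467125
red 55 [287.   156.13] 0.13544485976967946 -0.5748591563688032
```

View pics/t5.png

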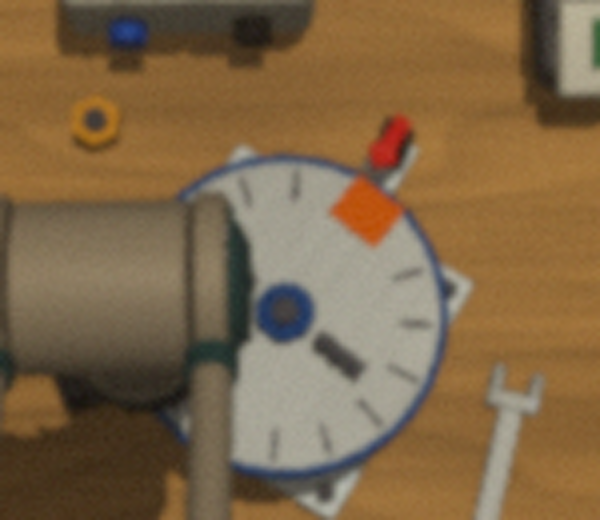

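From above, the mark sits at zoom (367,211) with the pointer tip at (382,165). The pointer aims within the mark, about 0.1 rad off its middle, and the disc didn't move during the hold. Next I lift straight up.

>>> drive_tool:
  targets: [0,0,0,0,0,0,0,0,0,0,0,0,0,0,0,0,0,0,0,-10,0,0,0,0,0,0,-30,0,0,0,0,0,0,-40,0,0,0,0,0,0,-30,0,0,0,0,0,0,0,0,0,0,0,0,0,0,0]

```text
clock: 13.72
position: [0.4997, 0.0683, 0.1992]
ee_rot: [-0.001, -0.183, 0.983, 0.0]
contact_force: [-0.3, -0.5, 0.1]
width: 0.0001
```

```bash
python3 - <<'E'
from h import *
meas("pics/e1.png");meas()
print(pose()[0],get_state()["clock"],get_state()["contact_force"])
E
```

```text
t 13.725 disc mod 2pi 6.272 r 90.1 n 70
t 13.775 disc mod 2pi 6.273 r 90.2 n 71
[0.49942303 0.06826792 0.19853547] 13.825 [ 0.19736016  0.26706574 -0.71036411]
```

>>> drive_tool:
  targets: [0,0,0,0,0,0,0,0,0,0,0,0,0,0,0,0,0,0,0,0,0,0,0,0,0,0,0,0,0,0,0,0,0,0,0]

```text
clock: 14.45
position: [0.5004, 0.0683, 0.1998]
ee_rot: [0.0, -0.183, 0.983, 0.0]
contact_force: [0.4, 0.2, 0.2]
width: -0.0
```

```bash
python3 - <<'E'
from h import *
meas();im=get_image("side");cv2.imwrite("pics/e2.png",im[...,::-1])
im=get_image("top")
for z,k in((.092,"orange"),(.094,"red")):
    for n,uv in cents(blob(im,k,(205,140,320,250))):
        d=onplane("top",uv,z)[:2]-HUB; print(k,n,uv,np.hypot(*d),np.arctan2(d[1],d[0]))
E
```

```text
t 14.450 disc mod 2pi 0.003 r 90.4 n 68
orange 8 [290.5  149.25] 0.15752167886456986 -0.562140550574133
orange 147 [278.6  170.35] 0.09005262683839771 -0.585578375187219
red 58 [286.88 156.07] 0.1354168310743739 -0.5721654484503453
```

View pics/e2.png

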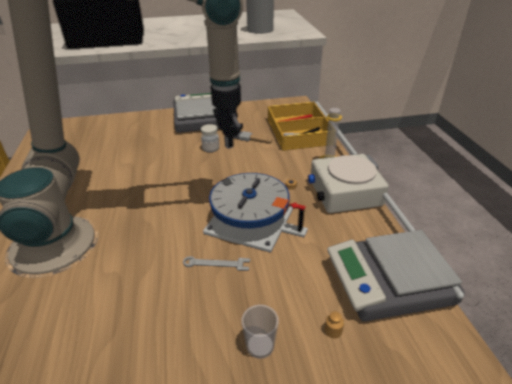

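On release the disc crept about 0.1 rad, still on the mark and now almost centred. I'll check that it has come to rest before handing in.

>>> drive_tool:
  targets: [0,0,0,0,0,0,0,0,0,0,0,0,0,0,0,0,0,0,0,0,0,0,0,0,0,0,0,0,0,0,0,0,0,0,0,0,0,0,0,0,0,0]

```text
clock: 15.35
position: [0.5004, 0.0683, 0.1998]
ee_rot: [0.0, -0.183, 0.983, 0.0]
contact_force: [0.9, 0.6, 0.7]
width: 0.0003
```

```bash
python3 - <<'E'
from h import *
meas();meas();meas()
im=get_image("top"); cv2.imwrite("pics/e3.png",cv2.resize(im[120:250,190:340,::-1],None,fx=4,fy=4,interpolation=cv2.INTER_CUBIC))
for z,k in((.092,"orange"),(.094,"red")):
    for n,uv in cents(blob(im,k,(205,140,320,250)),30):
        d=onplane("top",uv,z)[:2]-HUB; print(k,n,uv,np.arctan2(d[1],d[0]))
E
```

```text
t 15.350 disc mod 2pi 0.006 r 90.6 n 70
t 15.400 disc mod 2pi 0.003 r 90.3 n 68
t 15.450 disc mod 2pi 6.282 r 90.2 n 70
orange 146 [278.64 170.36] -0.5867589083825885
red 57 [286.88 156.16] -0.5731243610566965
```

View pics/e3.png

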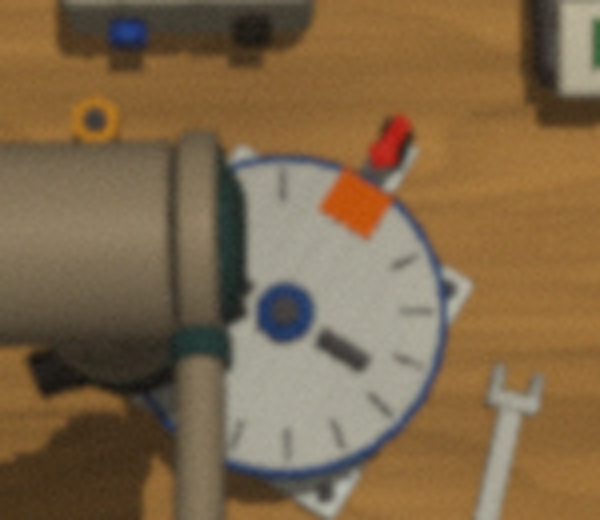

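At rest: from above, the mark at zoom (356,203) lines up with the pointer at (390,145). The finger is 10 cm clear.

```bash
python3 -c "from rig import *; print(sign_off())"
```

```text
the job is handed in; nothing more can be done
None
```

The disc was flicked, spun freely and was braked onto the mark, but it crept about 0.1 rad when I lifted the finger.

- **Flick:** I pushed dog_a counter-clockwise with the closed fingertip. The disc then ran untouched at about 2.4 rad/s, slowing to about 1.4 rad/s by the time I braked. It made more than two full turns.
- **Brake:** I pressed the flat face with about 5–6 N. The disc stopped with the pointer inside the mark, 0.10–0.11 rad short of its middle by both cameras. The mark's half-width is about 0.2 rad. It stayed still for just over 1 s while held.
- **Creep on release:** As I lifted the finger straight up, the disc moved about 0.1 rad counter-clockwise, still on the mark. I did not intend this, but a strict check for nudging after the stop could count it.
- **Final state:** The last checks, about 2 s after lift-off, show the disc at rest with the mark within about 0.015 rad of the pointer in both views. The finger was about 10 cm clear. The bystanders I could see in the last pictures looked undisturbed; I did not measure them, and the arm never went near them. I handed in at about 15.5 s.

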